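Back the vial wheel up one notch

ROBOT

A 7-joint arm with a two-finger parallel gripper is mounted at the origin on the work surface. World frame = base frame: x ahead of the robot, y to its left, z up, the work surface at z = 0. Lengths are in m, angles in degrees, forces in N, time in s.
With the tool pointing down it reaches from about 0.4 to 0.9 m from the base axis. Payload 5.5 kg.
Tool frame: the origin (TCP) lies at the very end of the fingers, on their centre line; the grasp point (between the pads) lies 19 mm behind it; z points along the fingers, y is the direction in which the jaws open and shut (so a half turn about z gives the same grasp; the last joint's range is limited). The gripper opens to 85 mm and grips with 20 to 120 N. Pads are 22 mm wide; open, the fingers measure 114 mm over their backs; the gripper's body (76 mm by 85 mm) begins 54 mm behind the grasp point. The pads swing forward as they close: fully open they stand 13 mm farther back than shut.
Start: joints at [-49.034, 28.699, -24.465, 88.831, 12.651, 65.22, -12.049], TCP at [0.284, 0.585, 0.231] pointing down, gripper open.
Joint ranges: [-164.97, 164.97], [-17.58, 116.51], [-87.97, 89.64], [11.32, 138.91], [-80.73, 260.73], [10.89, 115.49], [-147.41, 147.41]. Speed limits (degrees/s): [147.25, 147.25, 180, 180, 180, 180, 180].

INTERFACE

Orientations are given as a 3x3 rotation matrix whose columns are the frame's x, y, z axes.
In Python, from station import * gives the robot as it stands. The module is installed in compiled form; this text tells all that it offers.
- The arm moves only by the tool drive_tool, never from a script. Its argument "rows" is a list of rows, each a list of 5 numbers: the closure, from -1 (fully open) to 1 (shut), then the shift along the world's x, y, z in m, then the turn about the world's z in rad. A call has 1 to 5 rows; each row shifts and turns the commanded pose from where the row before left it; what a row does not reach is not made up. A row lasts 1/12 s, in which the tool goes at most 41.7 mm and 7.16 degrees, less where a joint would pass 70% of its speed; a pose out of reach is approached as far as the arm can. A call with a gripper value outside its range is refused whole. The fingers move at their own pace and stop on an object; "newtons" is the grip in N (left out, the last holds). Time passes only in rows, so rows that do not move let the fingers close. It gives the time, the measured TCP pose, the force and the opening at its end, in the units of the state.
- state(): the state, without advancing time (a new reading comes with each control period).
- get_image(name): name is "scene" or "top"; returns a dict with "image" (420x560x3 uint8, red, green, blue), "K" (3x3 intrinsics, pixels), "T" (4x4, takes a point from camera to world coordinates). Camera axes: x right, y down, z forward; pixel columns grow to the right and rows downward; lengths in m; the calibration is good to about 2 mm. A picture is of the moment at which its call begins. There is no depth.
- job_done(): hands the job in, once; it reports no verdict.
The state is a dict: "clock": time; "q": joint angles; "qd": joint speeds; "effort": joint torques, N m; "tool_pos": TCP position; "tool_rot": TCP orientation; "contact_force": force on the tool from outside, world axes, zero at the start; "torque": the same for the moment, N m; "finger_gap": finger opening in m.
Only numpy, scipy, OpenCV 4.12 (cv2) and the standard library are available. Lean on these libraries where they do the work, as an engineer would, in place of code of your own. Each camera call takes 0.05 s, during which the arm holds its last target. There are 200 camera calls.

TASK

The vial wheel of the sampler has been advanced one notch too far. With a fingertip lift its ratchet pawl by the flared lip and throw it back so that it stays up, push the wheel backward (clockwise seen from above) by one notch only, by one of its posts, then flip the pawl down again so that it drops fully into the notch. Only push with the fingers, do not grip or pick up anything, and leave the bottle, jar and beaker standing where they are.

Things in the scene. Friction and masses are not known exactly. Their poses are not given: they have to be found in the camera images.
- wheel_center (a point): Centre of the vial wheel, on its vertical axis, at the disc's top face (55 mm above the table). The wheel is a black plastic disc 210 mm across, 20 mm thick, on a round white housing 226 mm across, fixed to the table. 12 white vial caps, one piece with the wheel, stand 8 mm above the disc at radius 80 mm.
- rim (a point): Point on the wheel's axis at the height of the tops of the ratchet teeth (67 mm above the table). The 12 steel teeth stand 12 mm high on the disc's rim at radius 91 to 105 mm, 30 degrees apart, with notches about 22 mm wide between them. Each has an upright face that stops backward turning and a ramp on its other side.
- wheel (a joint): Turn of the wheel (rad): positive is forward, counter-clockwise from above; one notch backward is -0.524. Starts within 0.03 of 0, in a notch, pawl down. It stays where it is left and takes 2 to 3 N at a post. With the pawl down it cannot turn back more than about 0.1. The pawl drops fully in if the wheel stands within about 0.05 of a whole number of notches.
- pawl_hinge (a point): Middle of the pawl's hinge pin, 150 mm from the wheel's axis, 80 mm above the table. The pin lies level, square to the line from the wheel's axis to the hinge; that line is the pawl's direction. Fixed.
- bracket (a point): Foot of the pawl's bracket, straight below the hinge, 30 mm above the table: two fixed upright cheeks, outer faces 33 mm apart, 30 mm deep, tops 90 mm above the table, on a white tongue of the housing 90 mm wide, 30 mm high, reaching out to 185 mm from the wheel's axis.
- pawl (a joint): Lift of the pawl about its hinge (rad): 0 is down with the nose fully in a notch, about 0.18 is on top of a tooth, 1.57 is bar upright, 2.1 is thrown back at its stop. It swings freely, lightly damped, and weighs about 90 g: beyond about 1.53 it falls outward to the stop and stays up, below that it falls down onto the wheel.
- pawl_nose (a point): Middle of the underside of the pawl's nose, 12 mm square, which hangs 23 mm below the bar, 52 mm from the hinge (98 mm from the wheel's axis when down); a sloping web joins its foot to the lip's underside. The pawl is a steel bar 18 mm wide, 7 mm thick, lying level when down, from its hinge towards the wheel's axis. Moves with the pawl.
- lip_edge (a point): Middle of the free edge of the pawl's flared lip: 36 mm wide, 5 mm thick, 36 mm long, rising at 50 degrees from the bar's end towards the wheel's axis. Down, this edge is 67 mm from the wheel's axis, 108 mm above the table. A finger on its wheel side, above the vial caps, sweeps it up and outward about the hinge. Thrown back, the lip points outward and is pushed inward by its edge.
- post0 (a point): Top centre of one of three like upright steel posts, 14 mm diameter, 45 mm high above the disc, 60 mm from the wheel's axis and 120 degrees apart; they turn with the wheel and are there to push it by. This one starts 60 degrees counter-clockwise (from above) from the pawl.
- post1 (a point): Top centre of the post that starts opposite the pawl across the wheel. Same size as post0; it turns with the wheel.
- post2 (a point): Top centre of the post that starts 60 degrees clockwise (from above) from the pawl. Same size as post0; it turns with the wheel.
- amber_bottle: Bystander: amber capped bottle, 52 mm diameter, 105 mm high, standing; origin at the centre of its underside. Leave alone.
- jar: Bystander: white capped jar, 54 mm diameter, 65 mm high, standing; origin at the centre of its underside. Leave alone.
- beaker: Bystander: empty glass beaker, 60 mm diameter, 75 mm high, standing; origin at the centre of its underside. Leave alone.

How it is judged:
By the outcome, as a careful person would: the job done as asked, in the order asked, and still so for the second after the job is handed in, with the robot touching nothing.
It also fails if it takes over 64 s, if anything falls off the work surface, if the arm or the gripper's body presses on something with over 40 N, if the wrist force passes 120 N, or if a joint passes its speed limit or range.

## Working session

There is one attempt and no reset: what is moved stays moved. The work goes in short steps, Python scripts to look and compute and a tool call to move; the robot and the scene stay as the last step left them, time stands still between calls to the robot, and variables do not carry over. Pictures are saved under pics/ and viewed, about 8 in all and at most 12, crops included, and the job is handed in when it is done.

Besides the shell and the picture viewer there is one more tool, called in YAML: its name, and indented under it one key for each argument. drive_tool: Moves the arm, as the interface text tells. Its arguments: {"type":"object","properties":{"rows":{"type":"array","items":{"type":"array","items":{"type":"number"}}},"newtons":{"type":"number"}},"required":["rows"]}

```bash
mkdir -p pics
python3 - <<'E'
from station import *
import cv2,numpy as np
s=state();print(s['clock'],s['tool_pos'],s['tool_rot'],s['finger_gap'])
for n in("scene","top"):
    d=get_image(n);np.savez(n+'0.npz',**d);print(n,d['K'].tolist(),np.round(d['T'],3).tolist())
    cv2.imwrite(f'pics/{n}0.png',cv2.resize(d['image'][:,:,::-1],(784,588)))
E
```

```text
0.0 [0.28353656 0.58412349 0.23025161] [[-8.99675489e-01  4.36558334e-01 -9.13701167e-04]
 [ 4.36559285e-01  8.99673827e-01 -1.73068709e-03]
 [ 6.64871549e-05 -1.95594148e-03 -9.99998085e-01]] 0.08505706358852219
scene [[396.61667854002746, 0.0, 279.4404845324592], [0.0, 396.61667854002746, 204.20987045457585], [0.0, 0.0, 1.0]] [[0.671, 0.586, -0.455, 0.896], [0.741, -0.537, 0.402, -0.334], [-0.009, -0.607, -0.795, 0.689], [0.0, 0.0, 0.0, 1.0]]
top [[392.0356890268201, 0.0, 277.24205619214945], [0.0, 392.0356890268201, 204.66249862305338], [0.0, 0.0, 1.0]] [[0.025, -0.994, 0.102, 0.475], [-1.0, -0.025, 0.001, -0.043], [0.001, -0.102, -0.995, 0.89], [0.0, 0.0, 0.0, 1.0]]
```

View pics/scene0.png

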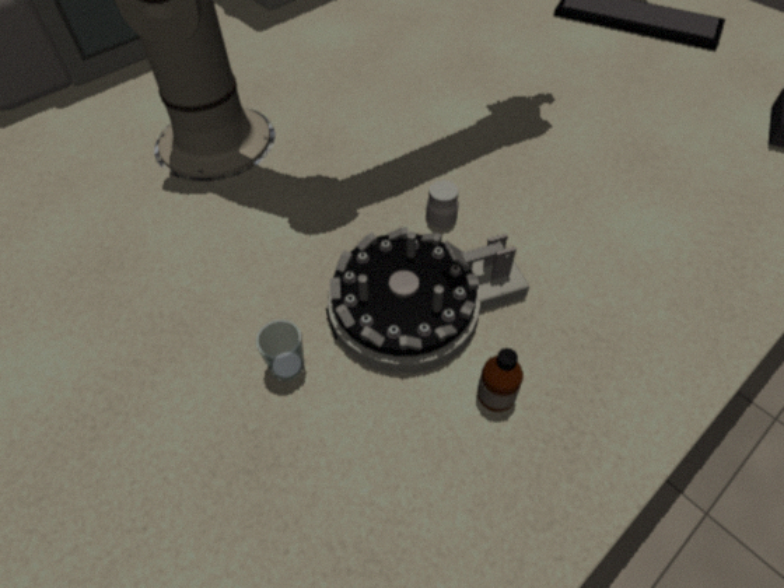

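View pics/top0.png

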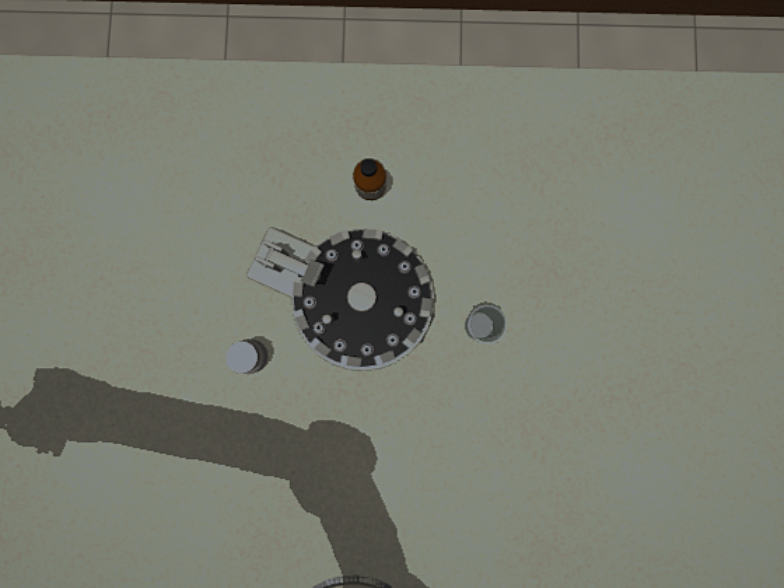

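The top view shows the wheel centred near (362,297), the pawl up-left with its lip at about (314,271) and its bracket at about (280,255), and posts at (357,253), (398,312) and (327,319). The bottle is at (370,178), the jar at (242,356) and the beaker at (485,323). All positions are on the 784 px image, which is scaled by 1.4.

```bash
cat > h.py <<'E'
import numpy as np,cv2
def ray(d,u,v,z):
    K,T=d['K'],d['T'];r=T[:3,:3]@np.linalg.solve(K,[u,v,1.]);o=T[:3,3];return o+r*(z-o[2])/r[2]
def proj(d,p):
    K,T=d['K'],d['T'];c=T[:3,:3].T@(np.asarray(p)-T[:3,3]);c=K@c;return c[:2]/c[2]
E
python3 - <<'E'
from h import *
d=dict(np.load('top0.npz'));im=d['image'];
m=(im.max(2)<60).astype(np.uint8);
cs,_=cv2.findContours(m[150:280,190:330],cv2.RETR_EXTERNAL,cv2.CHAIN_APPROX_NONE)
c=max(cs,key=cv2.contourArea)+[190,150]
h=cv2.convexHull(c);e=cv2.fitEllipse(h);print(e,cv2.contourArea(c))
print('disc',ray(d,*e[0],.055))
# central white hub
for nm,uv,z in [('hub',(362,297),.06),('p_up',(357,253),.1),('p_r',(398,312),.1),('p_l',(327,319),.1),('lip',(314,271),.1),('hinge',(280,255),.085),('tongue1',(269,228),.03),('tongue2',(248,276),.03),('jar',(242,356),.065),('bottle',(369,167),.105),('beaker',(485,323),.04)]:
    print(nm,ray(d,uv[0]/1.4,uv[1]/1.4,z).round(4))
cv2.imwrite('pics/c1.png',cv2.resize(im[150:280,165:325,::-1],None,fx=4.5,fy=4.5,interpolation=cv2.INTER_CUBIC))
E
```

```text
((258.5473327636719, 212.4335174560547), (96.3578872680664, 97.36225891113281), 49.96006774902344) 6028.0
disc [ 0.54345784 -0.00292036  0.055     ]
hub [ 0.5437 -0.0032  0.06  ]
p_up [0.6044 0.0041 0.1   ]
p_r [ 0.52   -0.0576  0.1   ]
p_l [0.5074 0.0442 0.1   ]
lip [0.5765 0.0656 0.1   ]
hinge [0.601 0.119 0.085]
tongue1 [0.6526 0.1495 0.03  ]
tongue2 [0.5748 0.179  0.03  ]
jar [0.4505 0.1728 0.065 ]
bottle [ 0.7319 -0.0099  0.105 ]
beaker [ 0.5098 -0.1936  0.04  ]
```

View pics/c1.png

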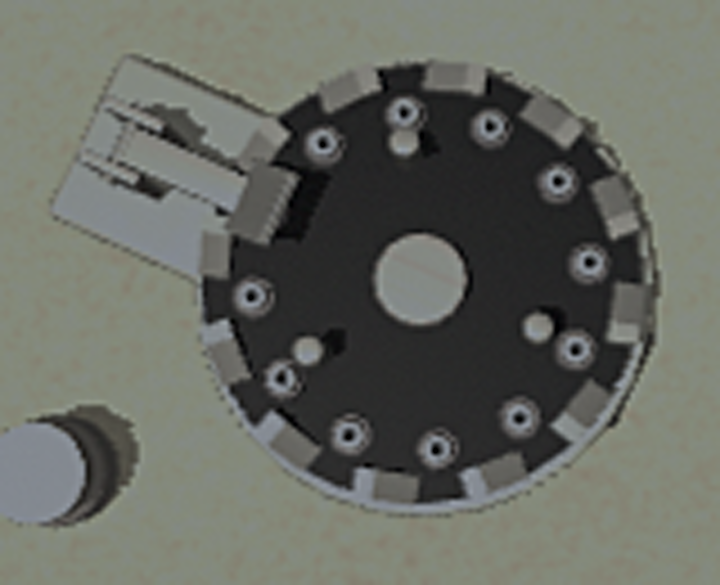

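The measured points agree with the given sizes. The posts are at radius 61 mm, their centroid coincides with the disc centre at (0.5437, -0.003), and the pawl direction is about 67°. Next I close the fingers and move above the gap inside the lip.

drive_tool:
  rows:
    - [1,0.017,-0.034,0,0.01]
    - [1,0.017,-0.034,0,0.01]
    - [1,0.017,-0.034,0,0.01]
    - [1,0.017,-0.034,0,0.01]
    - [1,0.017,-0.034,0,0.01]
  newtons: 40

```text
clock: 0.52
tool_pos: [0.369, 0.4128, 0.2308]
tool_rot: [[-0.921, 0.39, -0.001], [0.39, 0.921, -0.001], [0.0, -0.001, -1.0]]
contact_force: [1.0, -0.4, 0.9]
finger_gap: 0.0255
```

drive_tool:
  rows:
    - [1,0.017,-0.034,0,0]
    - [1,0.017,-0.034,0,0]
    - [1,0.017,-0.034,0,0]
    - [1,0.017,-0.034,0,0]
    - [1,0.017,-0.034,0,0]

```text
clock: 0.93
tool_pos: [0.454, 0.2428, 0.2311]
tool_rot: [[-0.92, 0.391, -0.0], [0.391, 0.92, -0.0], [0.0, -0.0, -1.0]]
contact_force: [1.0, 0.4, -0.2]
finger_gap: 0.0001
```

drive_tool:
  rows:
    - [1,0.017,-0.034,0,0]
    - [1,0.017,-0.034,0,0]
    - [1,0.017,-0.034,0,0]
    - [1,0.017,-0.034,0,0]
    - [1,0.017,-0.034,0,0]

```text
clock: 1.35
tool_pos: [0.539, 0.0729, 0.2311]
tool_rot: [[-0.92, 0.391, -0.0], [0.391, 0.92, -0.0], [0.0, -0.0, -1.0]]
contact_force: [-0.4, -0.1, 0.0]
finger_gap: -0.0002
```

drive_tool:
  rows:
    - [1,0.009,-0.021,0,0]
    - [1,0.01,-0.021,0,0]
    - [1,0,0,-0.035,0]
    - [1,0,0,-0.036,0]
    - [1,0,0,-0.01,0]

```text
clock: 1.77
tool_pos: [0.5541, 0.0317, 0.1453]
tool_rot: [[-0.92, 0.392, -0.008], [0.392, 0.92, -0.001], [0.007, -0.004, -1.0]]
contact_force: [-1.3, 0.4, -0.9]
finger_gap: 0.0004
```

Run:
```python
from station import *
from h import *
s=state();print(s['clock'],s['tool_pos'])
d=get_image('scene');np.savez('s1.npz',**d)
print(proj(d,s['tool_pos']),proj(d,[.57,.0587,.108]))
a=d['image'][110:270,200:400,::-1];b=get_image('top')['image'][110:270,150:350,::-1]
cv2.imwrite('pics/s1.png',cv2.resize(np.hstack([a,b]),None,fx=2,fy=2,interpolation=cv2.INTER_CUBIC))
```

```text
1.7667 [0.55405512 0.03166926 0.14533082]
[304.58943545 168.05504087] [319.5591753  178.64681931]
```

View pics/s1.png

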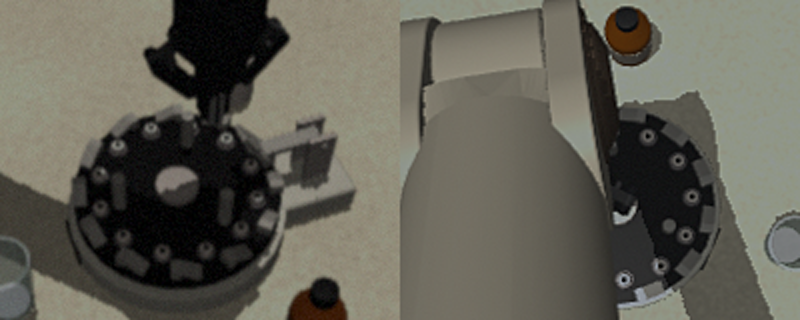

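The scene crop shows the shut finger at about (213,115), just on the wheel side of the lip, and the bracket at (318,150). The arm hides this area in the top view. I lower the tip to about z = 0.085, then push outward slowly.

drive_tool:
  rows:
    - [1,0.001,0,-0.03,0]
    - [1,0,0,-0.025,0]
    - [1,0,0,0,0]

```text
clock: 2.12
tool_pos: [0.5566, 0.0331, 0.0931]
tool_rot: [[-0.921, 0.39, -0.005], [0.39, 0.921, -0.0], [0.005, -0.002, -1.0]]
contact_force: [-2.1, 0.4, -0.5]
finger_gap: -0.0001
```

drive_tool:
  rows:
    - [1,0.0016,0.0037,0,0]
    - [1,0.0016,0.0037,0,0]
    - [1,0.0016,0.0037,0,0]

```text
clock: 2.37
tool_pos: [0.5657, 0.0449, 0.0979]
tool_rot: [[-0.921, 0.391, 0.004], [0.391, 0.921, 0.001], [-0.004, 0.002, -1.0]]
contact_force: [-0.1, 0.4, -0.0]
finger_gap: -0.0002
```

drive_tool:
  rows:
    - [1,-0.001,0,-0.01,0]
    - [1,0,0,0,0]
    - [1,0.002,0.0046,0.008,0]
    - [1,0.002,0.0046,0.008,0]
    - [1,0.002,0.0046,0.008,0]

```text
clock: 2.78
tool_pos: [0.5666, 0.0548, 0.1101]
tool_rot: [[-0.92, 0.393, -0.005], [0.393, 0.92, -0.004], [0.003, -0.006, -1.0]]
contact_force: [-5.7, -8.2, 5.0]
finger_gap: -0.0
```

drive_tool:
  rows:
    - [1,0.0023,0.0053,0.005,0]
    - [1,0.0023,0.0053,0.005,0]
    - [1,0.0023,0.0053,0.005,0]
    - [1,0.0023,0.0053,0.005,0]

```text
clock: 3.12
tool_pos: [0.5782, 0.0774, 0.1313]
tool_rot: [[-0.919, 0.393, 0.001], [0.393, 0.919, -0.002], [-0.001, -0.001, -1.0]]
contact_force: [-0.0, -1.6, 1.5]
finger_gap: -0.0004
```

Run:
```python
from station import *
from h import *
s=state();print(s['clock'],s['tool_pos'],s['contact_force'])
d=get_image('scene');
cv2.imwrite('pics/s2.png',cv2.resize(d['image'][100:260,200:400,::-1],None,fx=4,fy=3.7,interpolation=cv2.INTER_CUBIC))
```

```text
3.1167 [0.57820626 0.0773582  0.13134337] [-0.01233323 -1.64773776  1.47610825]
```

View pics/s2.png

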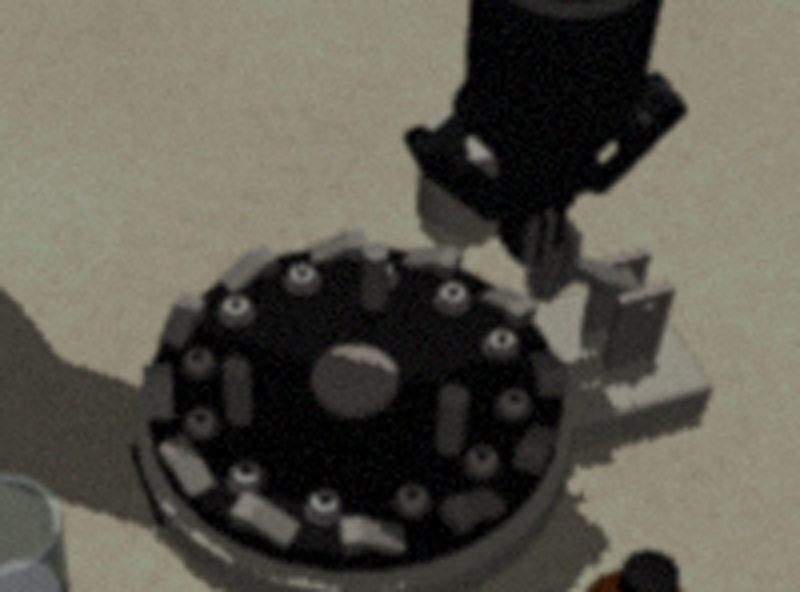

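The finger at about (545,245) is holding the pawl up: the bar slopes up from the hinge at (625,275) with its nose off the wheel. I keep sweeping outward.

drive_tool:
  rows:
    - [1,0.0022,0.005,0.003,0]
    - [1,0.0022,0.005,0.003,0]
    - [1,0.0022,0.005,0.003,0]
    - [1,0.0022,0.005,0.002,0]
    - [1,0.0022,0.005,0.002,0]

```text
clock: 3.58
tool_pos: [0.5891, 0.1044, 0.1434]
tool_rot: [[-0.92, 0.391, 0.0], [0.391, 0.92, -0.0], [-0.0, -0.0, -1.0]]
contact_force: [-2.3, -2.2, 8.2]
finger_gap: -0.0001
```

drive_tool:
  rows:
    - [1,0.0018,0.0042,0.001,0]
    - [1,0.0018,0.0042,0.001,0]
    - [1,0.0018,0.0042,0.001,0]
    - [1,0,0,0,0]

```text
clock: 3.92
tool_pos: [0.5955, 0.1192, 0.1478]
tool_rot: [[-0.921, 0.389, 0.003], [0.389, 0.921, 0.002], [-0.002, 0.003, -1.0]]
contact_force: [-4.2, -0.6, 14.6]
finger_gap: -0.0002
```

Run:
```python
from station import *
from h import *
s=state();print(s['clock'],s['tool_pos'],s['contact_force'])
d=get_image('scene');
cv2.imwrite('pics/s3.png',cv2.resize(d['image'][100:260,200:400,::-1],None,fx=4,fy=3.7,interpolation=cv2.INTER_CUBIC))
```

```text
3.9167 [0.59548532 0.11917893 0.14783171] [-4.17692259 -0.55513519 14.6086788 ]
```

View pics/s3.png

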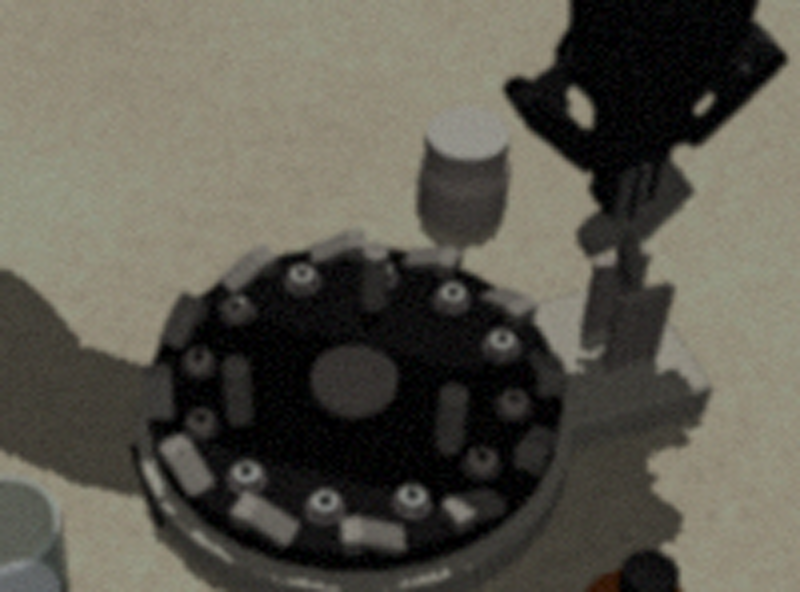

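The bar now stands nearly upright above the bracket (620,300), and the finger tip is resting on the web with 15 N upward. I raise it slightly and push a little further out.

drive_tool:
  rows:
    - [1,0,0,0.004,0]
    - [1,0.0016,0.0037,0.002,0]
    - [1,0.0016,0.0037,0.001,0]
    - [1,0.0016,0.0037,0.001,0]
    - [1,0.0016,0.0037,0,0]

```text
clock: 4.38
tool_pos: [0.6006, 0.1323, 0.1531]
tool_rot: [[-0.921, 0.391, -0.0], [0.391, 0.921, 0.0], [0.001, 0.0, -1.0]]
contact_force: [-1.0, -0.6, 0.5]
finger_gap: -0.0006
```

drive_tool:
  rows:
    - [1,0.0016,0.0037,0,0]
    - [1,0.0016,0.0037,0,0]
    - [1,0.0016,0.0037,0,0]
    - [1,0,0,0,0]

```text
clock: 4.72
tool_pos: [0.6055, 0.1438, 0.1531]
tool_rot: [[-0.921, 0.39, -0.0], [0.39, 0.921, 0.001], [0.0, 0.001, -1.0]]
contact_force: [-0.2, 0.2, 0.6]
finger_gap: 0.0001
```

Run:
```python
from station import *
from h import *
s=state();print(s['clock'],s['tool_pos'],s['contact_force'])
d=get_image('scene');
cv2.imwrite('pics/s4.png',cv2.resize(d['image'][100:260,200:400,::-1],None,fx=4,fy=3.7,interpolation=cv2.INTER_CUBIC))
```

```text
4.7167 [0.60550845 0.14376859 0.15312408] [-0.17855987  0.1665193   0.56449043]
```

View pics/s4.png

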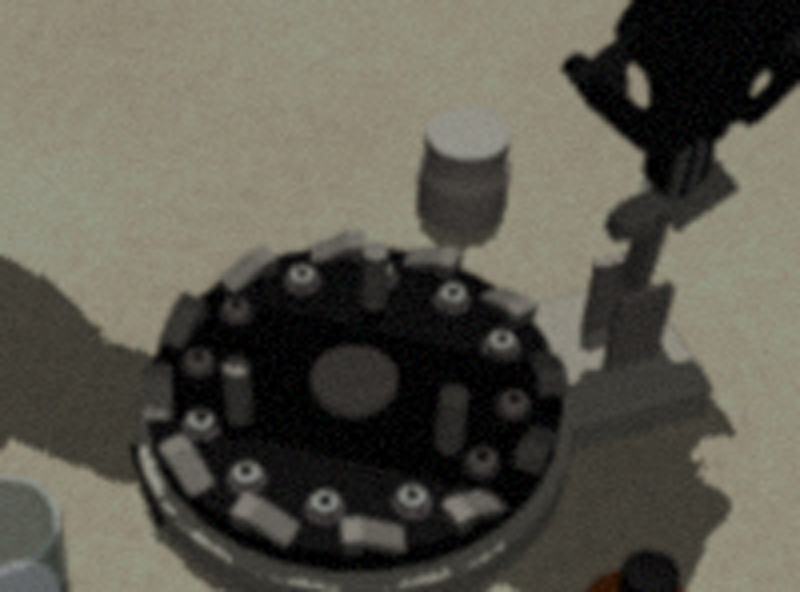

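The finger is free of load and the bar leans outward past upright, with the lip at (700,195) pointing away. I retreat upward and inward, turn the tool 15°, and go above the counter-clockwise side of post2.

drive_tool:
  rows:
    - [1,0,-0.01,0.02,0]
    - [1,0,-0.025,0.02,0.087]
    - [1,0.001,-0.025,0.01,0.087]
    - [1,0.001,-0.025,0,0.088]
    - [1,0.001,-0.022,0,0]

```text
clock: 5.18
tool_pos: [0.609, 0.0333, 0.2045]
tool_rot: [[-0.991, 0.136, 0.002], [0.136, 0.991, -0.001], [-0.002, -0.0, -1.0]]
contact_force: [-0.7, -0.0, -0.4]
finger_gap: -0.0004
```

drive_tool:
  rows:
    - [1,0,0,-0.03,0]
    - [1,0,0,-0.035,0]
    - [1,0,0,-0.035,0]
    - [1,0,0,-0.02,0]
    - [1,0,0,0,0]

```text
clock: 5.6
tool_pos: [0.604, 0.0345, 0.0781]
tool_rot: [[-0.99, 0.14, -0.009], [0.14, 0.99, -0.001], [0.009, -0.002, -1.0]]
contact_force: [-1.1, -0.4, -0.6]
finger_gap: -0.0001
```

Run:
```python
from station import *
from h import *
s=state();print(s['clock'],s['tool_pos'],s['contact_force'])
d=get_image('scene');c=np.array([.5437,-.003]);u=np.array([np.cos(np.radians(67)),np.sin(np.radians(67))])
f=lambda p:((proj(d,p)-[200,100])*[4,3.7]).round()
for th in(1.57,2.1):
  a=np.radians(18.6)+th;print(th,'edge',f([*(c+u*(.15-.0876*np.cos(a))),.08+.0876*np.sin(a)]))
p2=c+.06*np.array([np.cos(.12),np.sin(.12)]);print('post2',f([*p2,.1]))
cv2.imwrite('pics/s5.png',cv2.resize(d['image'][100:260,200:400,::-1],None,fx=4,fy=3.7,interpolation=cv2.INTER_CUBIC))
```

```text
5.6 [0.60399236 0.03448469 0.07814692] [-1.1064305  -0.42952334 -0.55057326]
1.57 edge [705. 164.]
2.1 edge [765. 182.]
post2 [446. 394.]
```

View pics/s5.png

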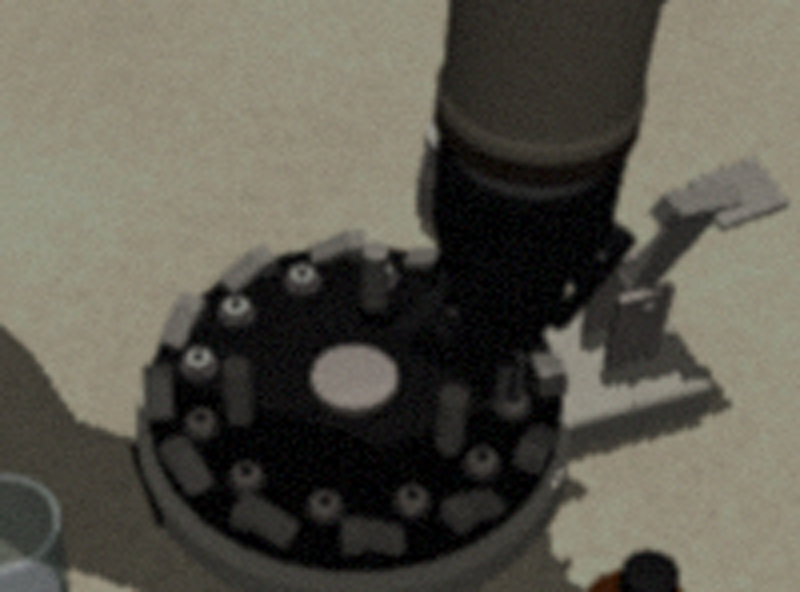

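The pawl is thrown back: its edge at about (775,190) matches the 2.1 rad stop prediction of (765,182). The finger stands beside post2 at (452,415). I approach slowly until contact.

drive_tool:
  rows:
    - [1,0,-0.003,0,0]
    - [1,0,-0.003,0,0]

```text
clock: 5.82
tool_pos: [0.6101, 0.0296, 0.0854]
tool_rot: [[-0.99, 0.139, 0.003], [0.139, 0.99, 0.0], [-0.003, 0.001, -1.0]]
contact_force: [0.8, 0.2, -0.2]
finger_gap: 0.0
```

drive_tool:
  rows:
    - [1,0,-0.002,0,0]
    - [1,0,0,0,0]

```text
clock: 5.98
tool_pos: [0.6097, 0.0263, 0.0852]
tool_rot: [[-0.99, 0.14, 0.003], [0.14, 0.99, -0.001], [-0.003, -0.0, -1.0]]
contact_force: [0.7, -0.1, 0.5]
finger_gap: -0.0
```

drive_tool:
  rows:
    - [1,0,-0.002,0,0]
    - [1,0,0,0,0]

```text
clock: 6.15
tool_pos: [0.6092, 0.0254, 0.0844]
tool_rot: [[-0.99, 0.139, 0.002], [0.139, 0.99, 0.0], [-0.002, 0.001, -1.0]]
contact_force: [0.3, 0.6, 0.5]
finger_gap: -0.0
```

drive_tool:
  rows:
    - [1,0,-0.002,0,0]
    - [1,0,0,0,0]

```text
clock: 6.32
tool_pos: [0.6091, 0.0238, 0.084]
tool_rot: [[-0.99, 0.139, 0.002], [0.139, 0.99, 0.001], [-0.002, 0.001, -1.0]]
contact_force: [0.6, 2.0, 0.9]
finger_gap: 0.0003
```

drive_tool:
  rows:
    - [1,0,-0.002,0,0]
    - [1,0,0,0,0]

```text
clock: 6.48
tool_pos: [0.6089, 0.0215, 0.0836]
tool_rot: [[-0.99, 0.139, 0.001], [0.139, 0.99, 0.0], [-0.001, 0.0, -1.0]]
contact_force: [2.0, 1.7, 1.5]
finger_gap: -0.0001
```

drive_tool:
  rows:
    - [1,-0.0006,-0.004,0,0]
    - [1,-0.0006,-0.004,0,0]
    - [1,-0.0006,-0.004,0,0]
    - [1,-0.0006,-0.004,0,0]
    - [1,-0.0006,-0.004,0,0]

```text
clock: 6.9
tool_pos: [0.6051, 0.0007, 0.0832]
tool_rot: [[-0.99, 0.14, -0.0], [0.14, 0.99, -0.0], [0.0, -0.0, -1.0]]
contact_force: [2.3, 2.2, 2.4]
finger_gap: -0.0
```

drive_tool:
  rows:
    - [1,-0.0005,-0.003,0,0]
    - [1,0,0,0,0]
    - [1,0,0,0,0]

```text
clock: 7.15
tool_pos: [0.6037, -0.003, 0.0828]
tool_rot: [[-0.99, 0.141, -0.002], [0.141, 0.99, -0.001], [0.002, -0.001, -1.0]]
contact_force: [0.3, -0.6, -0.4]
finger_gap: 0.0001
```

Run:
```python
from station import *
from h import *
s=state();print(s['clock'],s['tool_pos'],s['contact_force'])
d=get_image('top');e=get_image('scene')
c=np.array([.5437,-.003])
for a in(0,-15,-25,-30):
  for b in (6.9,126.9,246.9):
    t=np.radians(a+b);P=[*(c+.0605*np.array([np.cos(t),np.sin(t)])),.1]
    print(a,b,(2.5*(proj(d,P)-[190,150])).round(),(2.5*(proj(e,P)-[220,140])+[375,0]).round())
cv2.imwrite('pics/s6.png',cv2.resize(np.hstack([d['image'][150:280,190:340],e['image'][140:270,220:370]])[:,:,::-1],None,fx=2.5,fy=2.5,interpolation=cv2.INTER_CUBIC))
```

```text
7.15 [ 0.60366443 -0.00302518  0.08276402] [ 0.33124122 -0.59243515 -0.37464581]
0 6.9 [162.  78.] [604. 166.]
0 126.9 [107. 195.] [556.  68.]
0 246.9 [237. 182.] [467. 146.]
-15 6.9 [182.  78.] [589. 178.]
-15 126.9 [ 99. 177.] [575.  73.]
-15 246.9 [227. 199.] [463. 130.]
-25 6.9 [194.  81.] [577. 184.]
-25 126.9 [ 95. 165.] [586.  78.]
-25 246.9 [217. 208.] [464. 120.]
-30 6.9 [200.  84.] [570. 186.]
-30 126.9 [ 94. 158.] [591.  81.]
-30 246.9 [212. 212.] [465. 115.]
```

View pics/s6.png

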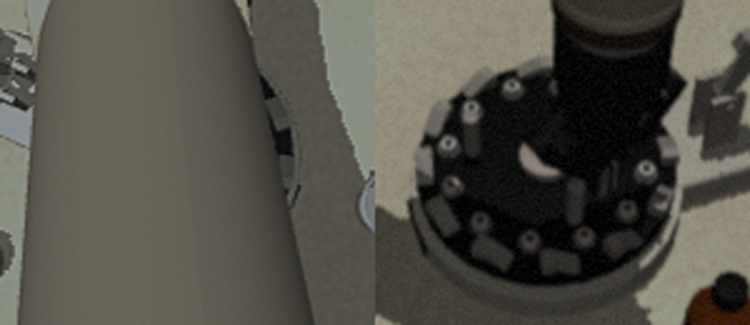

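Post2's top is at about (576,183), which matches a turn of about -25° to -26°; 30° is wanted. I move the arm aside for a clear top view.

drive_tool:
  rows:
    - [1,0.001,0.012,0,0]
    - [1,0,0,0.04,0]
    - [1,0,0,0.04,0]
    - [1,0,0.0,0.04,0]
    - [1,-0.015,0.035,0.02,0]

```text
clock: 7.67
tool_pos: [0.596, 0.0373, 0.2277]
tool_rot: [[-0.989, 0.149, 0.008], [0.149, 0.989, -0.004], [-0.009, -0.003, -1.0]]
contact_force: [2.5, -0.5, 0.7]
finger_gap: -0.0002
```

drive_tool:
  rows:
    - [1,-0.018,0.035,0,0]
    - [1,-0.018,0.035,0,0]
    - [1,-0.018,0.035,0,0]
    - [1,-0.018,0.035,0,0]
    - [1,-0.018,0.035,0,0]

```text
clock: 8.08
tool_pos: [0.4996, 0.2217, 0.2229]
tool_rot: [[-0.99, 0.139, 0.0], [0.139, 0.99, 0.0], [-0.0, 0.0, -1.0]]
contact_force: [-0.2, -0.1, -0.6]
finger_gap: 0.0001
```

drive_tool:
  rows:
    - [1,-0.018,0.035,0,0]
    - [1,-0.018,0.035,0,0]
    - [1,-0.018,0.035,0,0]
    - [1,-0.018,0.035,0,0]
    - [1,0,0,0,0]

```text
clock: 8.5
tool_pos: [0.422, 0.3693, 0.2233]
tool_rot: [[-0.992, 0.126, -0.003], [0.126, 0.992, 0.006], [0.003, 0.005, -1.0]]
contact_force: [-0.7, 0.5, -0.3]
finger_gap: 0.0001
```

```bash
cat > meas.py <<'E'
from station import *
from h import *
import sys
c=np.array([.5437,-.003])
def posts(d):
    im=d['image'].astype(float).mean(2)
    u=np.arange(205,312);v=np.arange(160,266);U,V=np.meshgrid(u,v)
    P=np.array([[ray(d,a,b,.1)[:2] for a in u] for b in v])-c
    R=np.hypot(P[...,0],P[...,1]);A=np.degrees(np.arctan2(P[...,1],P[...,0]))
    m=((R>.053)&(R<.068)&(im[160:266,205:312]>75)).astype(np.uint8)
    n,l,st,ce=cv2.connectedComponentsWithStats(m)
    return [(int(st[i,4]),(ce[i]+[205,160]).round(1).tolist(),*(lambda p:(round(float(np.hypot(*p)),4),round(float(np.degrees(np.arctan2(p[1],p[0]))),1)))(ray(d,*(ce[i]+[205,160]),.1)[:2]-c)) for i in range(1,n) if st[i,4]>5]
if __name__=='__main__':
    s=state();print(s['clock'],s['tool_pos'],s['contact_force'])
    d=get_image('top');np.savez(sys.argv[1]+'.npz',**d)
    for p in posts(dict(np.load('top0.npz'))):print('before',p)
    for p in posts(d):print('now',p)
    cv2.imwrite(f'pics/{sys.argv[1]}.png',cv2.resize(d['image'][145:285,155:325,::-1],None,fx=4.2,fy=4.2,interpolation=cv2.INTER_CUBIC))
E
python3 meas.py m1
```

```text
8.5 [0.42201761 0.36925052 0.22329991] [-0.71611529  0.48618949 -0.33440818]
before (36, [254.5, 180.7], 0.0613, 7.6)
before (6, [238.8, 184.3], 0.0658, 37.1)
before (33, [284.2, 222.4], 0.059, -112.7)
before (36, [232.8, 227.5], 0.0604, 126.2)
now (35, [268.8, 183.3], 0.0601, -20.7)
now (7, [227.4, 198.1], 0.0662, 69.1)
now (35, [227.3, 213.7], 0.0615, 97.4)
now (34, [274.8, 233.9], 0.0587, -142.2)
```

The mean of the three posts shows a turn of -28.9°, which is within about 0.02 rad of one notch and well inside the drop-in tolerance. Next I go outside the thrown-back pawl, turning the tool back 15° to face it.

drive_tool:
  rows:
    - [1,0.031,-0.02,0,-0.088]
    - [1,0.031,-0.02,0,-0.088]
    - [1,0.031,-0.02,0,-0.089]
    - [1,0.031,-0.02,0,0]
    - [1,0.031,-0.02,0,0]

```text
clock: 8.97
tool_pos: [0.5854, 0.2578, 0.2226]
tool_rot: [[-0.919, 0.394, -0.0], [0.394, 0.919, -0.001], [-0.0, -0.001, -1.0]]
contact_force: [0.6, 1.6, 0.1]
finger_gap: -0.0
```

drive_tool:
  rows:
    - [1,0.032,-0.021,0,0]
    - [1,0.032,-0.021,0,0]
    - [1,0,0,0,0]

```text
clock: 9.22
tool_pos: [0.6549, 0.2074, 0.2216]
tool_rot: [[-0.915, 0.404, 0.003], [0.404, 0.915, -0.006], [-0.005, -0.004, -1.0]]
contact_force: [0.1, -2.1, 0.1]
finger_gap: -0.0001
```

drive_tool:
  rows:
    - [1,0,0,-0.035,0]
    - [1,0,0,-0.035,0]
    - [1,0,0,-0.03,0]
    - [1,0,0,0,0]
    - [1,0,0,0,0]

```text
clock: 9.63
tool_pos: [0.6465, 0.2165, 0.1207]
tool_rot: [[-0.919, 0.394, -0.005], [0.394, 0.919, -0.002], [0.004, -0.004, -1.0]]
contact_force: [0.7, 0.1, 0.7]
finger_gap: 0.0
```

drive_tool:
  rows:
    - [1,-0.007,0.003,0,0]
    - [1,-0.002,-0.0046,0,0]
    - [1,-0.002,-0.0046,0,0]
    - [1,-0.002,-0.0046,0.002,0]
    - [1,-0.002,-0.0046,0.003,0]

```text
clock: 10.05
tool_pos: [0.6348, 0.2041, 0.1305]
tool_rot: [[-0.919, 0.393, 0.005], [0.393, 0.919, 0.004], [-0.003, 0.006, -1.0]]
contact_force: [1.7, 5.4, 5.4]
finger_gap: -0.0001
```

drive_tool:
  rows:
    - [1,-0.002,-0.0046,0.003,0]
    - [1,-0.002,-0.0046,0.003,0]
    - [1,-0.002,-0.0046,0.003,0]
    - [1,-0.002,-0.0046,0.003,0]
    - [1,-0.002,-0.0046,0.003,0]

```text
clock: 10.47
tool_pos: [0.6256, 0.1817, 0.1469]
tool_rot: [[-0.92, 0.392, 0.007], [0.392, 0.92, 0.005], [-0.005, 0.007, -1.0]]
contact_force: [1.1, 1.6, 2.8]
finger_gap: -0.0002
```

drive_tool:
  rows:
    - [1,-0.002,-0.0046,0.002,0]
    - [1,-0.002,-0.0046,0.002,0]
    - [1,-0.002,-0.0046,0.001,0]
    - [1,0,0,0,0]

```text
clock: 10.8
tool_pos: [0.6169, 0.1625, 0.1476]
tool_rot: [[-0.918, 0.396, -0.001], [0.396, 0.918, -0.002], [0.0, -0.002, -1.0]]
contact_force: [0.3, -0.4, 0.1]
finger_gap: -0.0001
```

Run:
```python
from station import *
from h import *
s=state();print(s['clock'],s['tool_pos'],s['contact_force'])
d=get_image('scene');
cv2.imwrite('pics/s7.png',cv2.resize(d['image'][100:260,220:420,::-1],None,fx=4,fy=3.7,interpolation=cv2.INTER_CUBIC))
```

```text
10.8 [0.61688767 0.16251432 0.14759566] [ 0.34356699 -0.36115173  0.09273791]
```

View pics/s7.png

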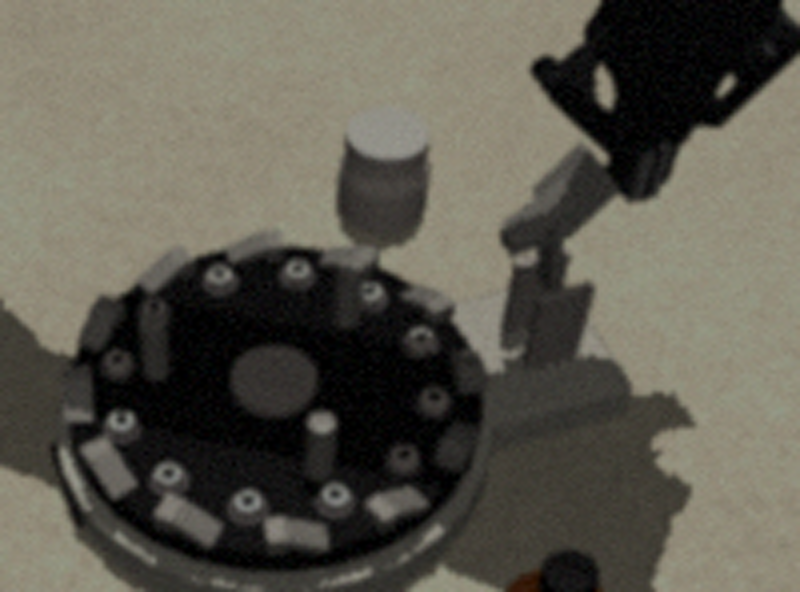

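The pawl is upright or just past it, with the lip at (555,195) and the finger touching at (620,180). I follow on a few more mm, wait for the drop, then retreat up and away.

drive_tool:
  rows:
    - [1,-0.002,-0.0046,0.001,0]
    - [1,-0.002,-0.0046,0.001,0]
    - [1,-0.002,-0.0046,0,0]
    - [1,0,0,0,0]
    - [1,0,0,0,0]

```text
clock: 11.27
tool_pos: [0.6112, 0.1507, 0.1496]
tool_rot: [[-0.919, 0.395, -0.0], [0.395, 0.919, -0.0], [0.0, -0.0, -1.0]]
contact_force: [0.2, 0.1, -0.2]
finger_gap: -0.0004
```

drive_tool:
  rows:
    - [1,0,0,0,0]
    - [1,0,0,0.035,0]
    - [1,0,0,0.035,0]
    - [1,-0.01,0.03,0,0]
    - [1,-0.018,0.035,0,0]

```text
clock: 11.68
tool_pos: [0.5877, 0.2136, 0.2227]
tool_rot: [[-0.916, 0.401, 0.007], [0.401, 0.916, 0.0], [-0.007, 0.003, -1.0]]
contact_force: [0.6, 0.7, -0.8]
finger_gap: -0.0001
```

drive_tool:
  rows:
    - [1,-0.03,0.025,0,0]
    - [1,-0.03,0.025,0,0]
    - [1,-0.03,0.025,0,0]
    - [1,-0.03,0.025,0,0]
    - [1,-0.03,0.025,0,0]

```text
clock: 12.1
tool_pos: [0.4316, 0.3427, 0.2199]
tool_rot: [[-0.919, 0.393, 0.0], [0.393, 0.919, 0.0], [-0.0, 0.001, -1.0]]
contact_force: [0.5, 0.6, -1.0]
finger_gap: 0.0003
```

drive_tool:
  rows:
    - [1,-0.02,0.03,0,0]
    - [1,-0.02,0.03,0,0]
    - [1,-0.02,0.03,0,0]
    - [1,0,0,0,0]
    - [1,0,0,0,0]

```text
clock: 12.52
tool_pos: [0.3706, 0.4342, 0.2199]
tool_rot: [[-0.922, 0.388, -0.001], [0.388, 0.922, 0.001], [0.001, 0.001, -1.0]]
contact_force: [0.2, 0.2, -1.0]
finger_gap: 0.0001
```

```bash
python3 meas.py m2
python3 - <<'E'
from station import *
from h import *
d=get_image('scene');e=dict(np.load('scene0.npz'))
c=np.array([.5437,-.003]);u=np.array([np.cos(np.radians(67)),np.sin(np.radians(67))])
for th in (0,.18):
  a=np.radians(18.6)+th;print(th,'edge px in crop',(5*(proj(d,[*(c+u*(.15-.0876*np.cos(a))),.08+.0876*np.sin(a)])-[300,150])).round())
k=lambda d:d['image'][150:220,300:380,::-1]
t=dict(np.load('m2.npz'))['image'];t0=dict(np.load('top0.npz'))['image']
r=np.vstack([np.hstack([cv2.resize(k(x),None,fx=5,fy=4,interpolation=cv2.INTER_CUBIC) for x in(e,d)]),np.hstack([cv2.resize(x[155:225,165:245,::-1],None,fx=5,fy=4,interpolation=cv2.INTER_CUBIC) for x in(t0,t)])])
cv2.imwrite('pics/f1.png',np.clip(r*1.4,0,255))
E
```

```text
12.5167 [0.37063231 0.43421465 0.21988392] [ 0.21616341  0.22151341 -0.96074796]
before (36, [254.5, 180.7], 0.0613, 7.6)
before (6, [238.8, 184.3], 0.0658, 37.1)
before (33, [284.2, 222.4], 0.059, -112.7)
before (36, [232.8, 227.5], 0.0604, 126.2)
now (35, [268.8, 183.3], 0.0601, -20.7)
now (35, [227.3, 213.7], 0.0615, 97.4)
now (33, [274.8, 234.0], 0.0588, -142.3)
0 edge px in crop [ 97. 143.]
0.18 edge px in crop [116. 114.][ WARN:0@0.824] global loadsave.cpp:1063 imwrite_ Unsupported depth image for selected encoder is fallbacked to CV_8U.
```

View pics/f1.png

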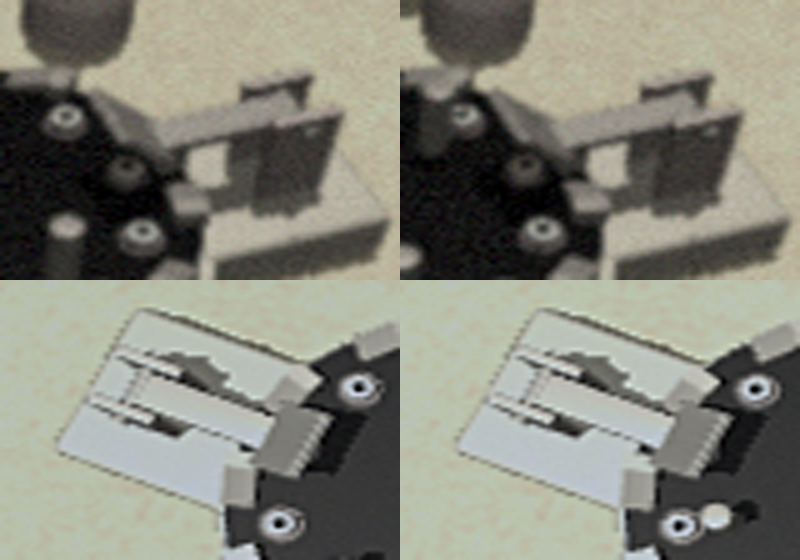

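Left is the start and right is now. The pawl, lip and nose look the same in both views, so it is fully down. Lifted onto a tooth, the lip would sit about 4 px across and 7 px up in the raw scene image. I check the bystanders by image difference and hand in.

Run:
```python
from station import *
from h import *
d=get_image('top')['image'].astype(int);e=np.load('top0.npz')['image'].astype(int)
for n,(u,v) in dict(jar=(173,254),bottle=(264,127),beaker=(346,231)).items():
    w=np.s_[v-22:v+22,u-22:u+22];print(n,abs(d[w]-e[w]).mean().round(2))
s0=np.load('scene0.npz')['image'];s1=get_image('scene')['image']
t=cv2.cvtColor(s0[160:190,315:375],cv2.COLOR_RGB2GRAY);r=cv2.matchTemplate(cv2.cvtColor(s1[150:200,305:385],cv2.COLOR_RGB2GRAY),t,cv2.TM_CCOEFF_NORMED)
print('pawl shift',np.array(cv2.minMaxLoc(r)[3])-10,r.max())
print(job_done())
```

```text
jar 18.04
bottle 1.46
beaker 1.45
pawl shift [0 0] 0.99407566
the job is handed in; nothing more can be done
None
```

The jar check disagreed with the other two, so I check whether it moved or is only shaded or hidden.

Run:
```python
from h import *
a=np.load('top0.npz')['image'];b=np.load('m2.npz')['image']
cv2.imwrite('pics/j.png',cv2.resize(np.hstack([x[210:300,130:220,::-1] for x in(a,b)]),None,fx=4,fy=4))
```

```text
(no output)
```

View pics/j.png

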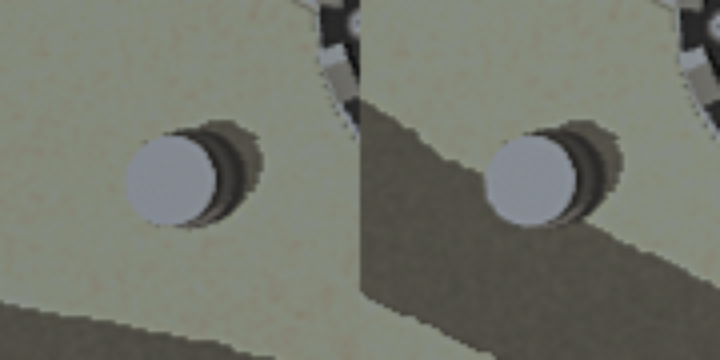

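The job is done and handed in at about 12.6 s of the 64 s allowed. With the shut fingers I lifted the pawl by its lip and threw it back to its stop. I then pushed the wheel clockwise by post2 and flipped the pawl down again by its lip edge.

Last checks:
- **Wheel:** it turned -28.9° by the mean of the three posts (one notch is 30°), and did not shift when the pawl dropped. The separate posts read about -28.3° to -29.5°, within the drop-in tolerance.
- **Pawl:** its image matches the fully-down start image with 0 px shift and a correlation of 0.994.
- **Bottle and beaker:** unchanged in the top view.
- **Jar:** its automatic difference check came out high (18, against about 1.5 for the others). I looked into it only after handing in, and the picture shows the jar in the same place with the arm's shadow next to it.
- **Forces:** the highest force in the readings was about 15 N upward, when the fingertip pressed on the pawl's web near upright. I raised the tip and it cleared. The arm ended well clear of everything.

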